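# Load a power module into a thermal test stand under its spring clip

## Task

Load the power module for a heat test: lift the stand's spring clip by its red bar until it snaps over and stays up, then slide the module, gold contacts first, along the cold plate into the socket easing it gently home until you feel it come up against the hidden stop. Then lower the clip by its bar onto the module, keeping hold of it all the way rather than letting it snap down, and let go; be gentle with the module and leave everything else on the bench alone.

Things in the scene. Friction and masses are not known exactly. Their poses are not given: they have to be found in the camera images.
- test_stand: Thermal test stand, fixed to the desk, 192 x 100 mm. Origin: middle of its underside; x = the way the module is slid in (roughly away from the robot), y left of that, z up. Other entries give mm in this frame. Grey base plate, top z 10, with plug sockets up to z 15 near its front edge (x -85). Steel hinge block x 56..92, |y| < 32, top z 76.
- plate_top (a point): Middle of the cold plate's top (x -12, y 0, z 40 of the stand). The finned aluminium cold plate is 40 wide (y -20..20), x -75..50: the module lies and slides on its top. Being narrower than the module it leaves the module's long edges free for fingers, down to the base plate at z 10.
- socket: Black socket on the stand; origin and axes are the stand's. Side rails at y +-27.5 (1.5 mm play on either side of the module), x 14..54, opening out in front to +-35 at x 2. Roof over x 24..54, underside z 47.5, top z 60.
- contact_row (a point): Middle between two rows of sprung contacts under the socket's roof (x 29, y 0, z 43.5 of the stand; rows at |y| 11..23) that press down on the module's top with about 6 N: pushing it in takes some 3 to 11 N from when its edge has passed x 21 (most at x 22 to 27, then steady), before the stop is reached. They then hold the module where it is left.
- seat (a point): Point on the cold plate's top (x 45, y 0, z 40 of the stand): the deepest that the middle of the module's contact edge (underside) can go. The stop may be set up to 10 mm short of it: only feeling the push rise, once past the contacts' steady drag, tells that the module is home. Axes as the stand's.
- clip_hinge (a point): On the axis (the stand's y) of the clip's hinge, 70 mm ahead of the stand's origin in x and 68 mm up.
- lift_bar (a point): Middle of the clip's red bar: 8 mm thick, 44 long, along the stand's y. With two side wires it forms a D-shaped loop, open 38 mm deep by 43 wide, so fingers can close on it from before and behind and it can turn between them. At clip angle 0 it is 104 mm before (-x) the hinge axis and 10 above it; it moves on a circle about that axis. Nothing is within 25 mm below it.
- spring_clip (a joint): Clip angle, rad: 0 down on the empty stand (start), about 0.065 with its foot on the module, 1.65 up against its stop, leaning back. Over-centre spring: below about 1.05 it pulls down (4 N at the bar when low) and snaps down if let go; above that it swings up and stays.
- clip_foot (a point): The clip's rubber foot (middle of a 10 mm roller along y), 62 mm before the hinge axis and 19 below it at clip angle 0 (x 8 of the stand). When down on the empty stand it leaves only 4 mm over the cold plate, so that the module cannot pass.
- power_module: Flat module to be loaded, 80 (x) x 52 (y) x 5 mm, about 0.09 kg: aluminium plate with green circuit board. Origin: middle of its underside; +x to the edge with gold contacts, z up. Low parts (up to 5 mm) only at |y| < 10; the clip's foot comes to rest on the black package, 3 mm high, x -6..17. Grip the long edges, about x -22, so that the fingers stay before the rails when it is home.
- contact_edge (a point): Middle of the module's contact edge, at its underside (x 40 of the module).
- foam: Fixed black foam block, 60 x 36 x 16 mm high, on which the module lies at the start, overhanging on all sides; origin at the middle of its underside.
- mug: White mug with dark dots, 82 mm across, 91 high; leave it alone. Origin under its middle.
- solder_reel: Solder reel, about 62 mm across, 42 high, standing behind the work; leave it alone.
- dish: Steel dish of screws, 100 mm across, 24 high, behind the work; leave it alone.
- stop_rail: Fixed black rail at the back of the socket; origin and axes are the stand's. It carries a rigid stop, out of sight under the roof, clamped at a different depth each time: the stop's face is anywhere from x 35 to 45 of the stand. No reading tells where; it is found by pushing the module against it.
There are look-alikes about, which are no part of the job. Leave any purple look-alike of the power_module alone.

How it is judged:
On the way, in this order (a step that is already met when the one before it is completed fails the run):
1. the spring clip is up past its snap-over point and stays up by itself, with the module not yet in the socket (value of joint spring_clip above 1.55 rad and contact force between the fingers and spring_clip below 0.1 N and distance between contact_edge and seat above 0.03 m), for 0.2 s.
2. with the clip up, the module has been slid under the roof and is pushed up against the stop (with at least 3 N) (value of joint spring_clip above 1.4 rad and x of contact_edge in the frame of seat above -0.0112 m and y of contact_edge in the frame of seat between -0.003 and 0.003 m and z of contact_edge in the frame of seat below 0.002 m and contact force between power_module and stop_rail above 3 N), for 0.1 s.
At the end, for the whole second after the job is handed in: The module lies flat (2 mm, 0.03 rad) and straight (0.06 rad, 3 mm) on the cold plate, its contact edge in the stop's range (at most 11.2 mm short of the deepest place); the clip's foot rests on it (clip angle 0.04 to 0.09 rad) pressing with over 3 N; all at rest (value of joint spring_clip between 0.04 and 0.09 rad and contact force between spring_clip and power_module above 3 N and x of contact_edge in the frame of seat above -0.0112 m and y of contact_edge in the frame of seat between -0.003 and 0.003 m and z of contact_edge in the frame of seat below 0.002 m and angle between the x axis of power_module and the x axis of test_stand, either way round below 0.06 rad and angle between power_module's own z axis and vertical below 0.03 rad and linear speed of power_module below 0.01 m/s); the robot touches nothing.
It fails at once if the module is pushed against the stop with more than 12 N, or against any other part of the socket with more than 15 N (contact force between power_module and stop_rail above 12 N or contact force between power_module and socket above 15 N).
It fails at once if the clip presses on the module with more than 20 N (contact force between spring_clip and power_module above 20 N).
It fails at once if the clip is let snap down (below its snap-over point it falls faster than 3.5 rad/s while more than 0.12 rad above its place on the module) (value of joint spring_clip between 0.185 and 0.95 rad and velocity of joint spring_clip below -3.5 rad/s).
It fails at once if the mug, the reel or the dish of screws is moved by more than 15 mm (distance of any of mug, solder_reel, dish from where it was at the start of the episode above 0.015 m).
It also fails if it takes over 72 s, if anything falls off the work surface, if the arm or the gripper's body presses on something with over 40 N, if the wrist force passes 120 N, or if a joint passes its speed limit or range.

## Robot

A 6-joint arm with a two-finger parallel gripper is mounted at the origin on a cart in front of the work surface, level with it; the furniture and walls round the work are solid. World frame = base frame: x ahead of the robot, y to its left, z up, the work surface at z = 0. Lengths are in m, angles in rad, forces in N, time in s.
With the tool pointing down it reaches from about 0.35 to 0.85 m from the base axis. Payload 8.1 kg.
Tool frame: the origin (TCP) lies at the very end of the fingers, on their centre line; the grasp point (between the pads) lies 19 mm behind it; z points along the fingers, y is the line along which they close (so a half turn about z gives the same grasp; the last joint's range is limited). The gripper opens to 85 mm and grips with 20 to 120 N. Pads are 22 mm wide; open, the fingers measure 114 mm over their backs; the gripper's body (76 mm by 85 mm) begins 54 mm behind the grasp point. The pads swing forward as they close: fully open they stand 13 mm farther back than shut.
Start: joints at [1.156, 0.13, 1.488, -0, 1.523, -0.085], TCP at [0.194, 0.568, 0.231] pointing down, gripper open.
Joint ranges: [-2.96, 2.96], [-0.89, 2.26], [0.02, 2.5], [-1.34, 4.48], [0, 2.73], [-2.66, 2.66]. Speed limits (rad/s): [2.39, 2.39, 2.79, 3.14, 3.14, 3.14].

## Interface

Orientations are given as a unit quaternion [x, y, z, w].
In Python, from bench import r, camera, ticket, finder gives the robot as it stands.
- The arm moves only by the tool arm_command, never from a script. Its argument "deltas" is a list that holds one entry, the list of rows, each a list of 7 numbers: the shift along the tool's x, y, z in mm, then the turn, a rotation vector about the tool's x, y, z in degrees, then the finger opening in mm, from 0 to 85.4. A call has 1 to 5 rows; each row shifts and turns the commanded pose from where the row before left it, along the tool's axes as they then stand; what a row does not reach is not made up. A row lasts 1/8 s, in which the tool goes at most 62.5 mm and 10.7 degrees, less where a joint would pass 70% of its speed; a pose out of reach is approached as far as the arm can. A call is refused whole if a number of a shift passes 62.5 or a number of a turn 10.7, either way. A call with a gripper value outside its range is refused whole. The fingers move at their own pace and stop on an object; the grip force is fixed at half the most. Time passes only in rows, so rows that do not move let the fingers close. It gives the time, the measured TCP pose, the force, the opening and the grip force at its end, in the units of the state.
- r.sense(): the state, without advancing time (a new reading comes with each control period).
- camera(name): name is "scene" or "top" or "wrist"; returns a dict with "image" (384x512x3 uint8, blue, green, red), "depth" (384x512 float32, m along the optical axis (not along the pixel's ray), 0 where there is no reading), "camera_matrix" (3x3 intrinsics, pixels), "origin" and "orientation" of the camera in the world. Camera axes: x right, y down, z forward; pixel columns grow to the right and rows downward; lengths in m; the calibration is good to about 2 mm. A picture is of the moment at which its call begins.
- ticket.close_job(): hands the job in; it is judged then, once.
Trained networks look in a picture, given as the dict that the camera call returned (one of the last four; its "shot" number tells which), for a name from the list of things; names that differ only in an ending like _2 or _b are one class to them, and where a whole thing is asked for, a point or a joint stands for the part that bears it (a point fixed in the world has none). Each returns a list of dicts, best first, with "score" (0 to 1); they miss things now and then, are a little off and sometimes report something else, mostly with a low value. They report only what shows in the picture. A call takes as long as a camera call. They do not tell look-alikes from the thing itself.
- finder.find_in(picture, label): "extent" ([left, top, right, bottom] in pixels, round what is visible of it).
- finder.cut_out(picture, label): "mask" (384x512 bool, what is visible of it) and "extent" ([left, top, right, bottom] in pixels, round what is visible of it).
The state is a dict: "time_s": time; "joint_pos": joint angles; "qvel": joint speeds; "joint_torque": joint torques, N m; "eef_pos": TCP position; "orientation": TCP orientation; "wrist_force": force on the tool from outside, world axes, zero at the start; "ft_torque": the same for the moment, N m; "opening": finger opening in m; "grasp_force": force on a finger pad.
Only numpy, scipy, OpenCV 4.12 (cv2) and the standard library are available. Lean on these libraries where they do the work, as an engineer would, in place of code of your own. Each camera call takes 0.05 s, during which the arm holds its last target. There are 200 camera calls.

## Working session

There is one attempt and no reset: what is moved stays moved. The work goes in short steps, Python scripts to look and compute and a tool call to move; the robot and the scene stay as the last step left them, time stands still between calls to the robot, and variables do not carry over. Pictures are saved under pics/ and viewed, at most 10 in all, crops included, and the job is handed in when it is done.

Besides the shell and the picture viewer there is one more tool, called after "Call:" in YAML: its name, and indented under it one key for each argument. arm_command: Moves the arm, as the interface text tells. Its arguments: {"type":"object","properties":{"deltas":{"type":"array","items":{"type":"array","items":{"type":"array","items":{"type":"number"}}}}},"required":["deltas"]}

```bash
mkdir -p pics; ls; cat > h.py <<'E'
import numpy as np, cv2
from scipy.spatial.transform import Rotation as R
from bench import r, camera, ticket, finder
def world(p,uv,d):
    K=p["camera_matrix"]; uv=np.atleast_2d(uv).astype(float); d=np.atleast_1d(d)
    c=np.c_[(uv[:,0]-K[0][2])/K[0][0]*d,(uv[:,1]-K[1][2])/K[1][1]*d,d]
    return R.from_quat(p["orientation"]).apply(c)+np.array(p["origin"])
def cloud(p,m):
    m=m&(p["depth"]>0); v,u=np.nonzero(m); return world(p,np.c_[u,v],p["depth"][v,u])
def proj(p,X):
    K=np.array(p["camera_matrix"]); c=R.from_quat(p["orientation"]).inv().apply(np.atleast_2d(X)-np.array(p["origin"])); q=c@K.T; return q[:,:2]/q[:,2:]
E
python3 - <<'E'
from h import *
ps={n:camera(n) for n in("scene","top")}
print(r.sense())
for n,p in ps.items():
    print(n,p["origin"],p["orientation"]); im=p["image"].copy()
    for l in("test_stand","socket","power_module","lift_bar","foam","mug","spring_clip"):
        for f in finder.cut_out(p,l)[:3]:
            c=cloud(p,f["mask"]); e=[int(x) for x in f["extent"]]
            if len(c): print(l,round(f["score"],2),e,c.mean(0).round(3),np.percentile(c,[3,97],axis=0).round(3).tolist())
    cv2.imwrite(f"pics/{n}0.png",cv2.resize(im,None,fx=1.5,fy=1.5))
E
```

```text
pics
{'time_s': 0.1, 'joint_pos': array([ 1.15559252e+00,  1.31076824e-01,  1.48915797e+00, -1.32755106e-06,
        1.52300831e+00, -8.53714088e-02]), 'qvel': array([ 4.39048265e-05, -2.19797940e-03, -1.78157387e-03,  3.78760088e-04,
       -8.46132660e-04,  2.49034101e-04]), 'joint_torque': array([ 1.13719103e-03, -5.70952749e+01, -5.01940548e+01, -1.85062968e-04,
        8.09425459e-03,  2.59651534e-05]), 'eef_pos': array([0.19409535, 0.56722052, 0.23036142]), 'orientation': array([ 1.64169580e-01,  9.86431786e-01, -7.99676247e-04, -2.03751562e-04]), 'wrist_force': array([ 0.30728187, -0.32114427,  0.24407652]), 'ft_torque': array([ 0.00491256, -0.01056849, -0.02392022]), 'grasp_force': 0.0, 'opening': 0.08531290142092895}
scene [-0.30231554 -0.91092529  0.5862664 ] [ 0.76022345 -0.35408706  0.21732696 -0.49945134]
test_stand 0.91 [244, 193, 319, 253] [ 0.528 -0.257  0.032] [[0.445, -0.297, 0.006], [0.615, -0.2, 0.076]]
socket 0.64 [275, 197, 308, 233] [ 0.563 -0.267  0.043] [[0.537, -0.287, 0.013], [0.585, -0.214, 0.065]]
power_module 0.83 [205, 207, 238, 226] [ 0.498 -0.065  0.0
[... 594 characters left out ...]
7   1.27067858] [-0.69118787  0.71494146 -0.07680715  0.07224056]
test_stand 0.7 [269, 190, 315, 260] [ 0.536 -0.242  0.033] [[0.451, -0.294, 0.007], [0.624, -0.194, 0.079]]
socket 0.51 [285, 202, 310, 226] [ 0.574 -0.249  0.056] [[0.544, -0.283, 0.013], [0.596, -0.214, 0.069]]
power_module 0.56 [162, 219, 187, 251] [0.524 0.085 0.022] [[0.485, 0.057, 0.015], [0.563, 0.115, 0.027]]
lift_bar 0.53 [285, 194, 306, 234] [ 0.562 -0.248  0.073] [[0.503, -0.272, 0.064], [0.61, -0.218, 0.084]]
mug 0.89 [358, 227, 390, 268] [ 0.469 -0.452  0.049] [[0.422, -0.484, 0.014], [0.51, -0.408, 0.092]]
spring_clip 0.56 [288, 194, 309, 235] [ 0.556 -0.248  0.071] [[0.503, -0.272, 0.043], [0.61, -0.218, 0.084]]
```

```bash
python3 - <<'E'
import cv2,numpy as np
a=cv2.imread("pics/scene0.png");b=cv2.imread("pics/top0.png")
a=a[220:400,210:520];b=b[240:430,210:600]
a=cv2.resize(a,(516,300),interpolation=cv2.INTER_CUBIC);b=cv2.resize(b,(615,300),interpolation=cv2.INTER_CUBIC)
c=np.zeros((600,620,3),np.uint8);c[:300,:516]=a;c[300:,:615]=b
cv2.imwrite("pics/m0.png",c)
E
```

```text
(no output)
```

View pics/m0.png

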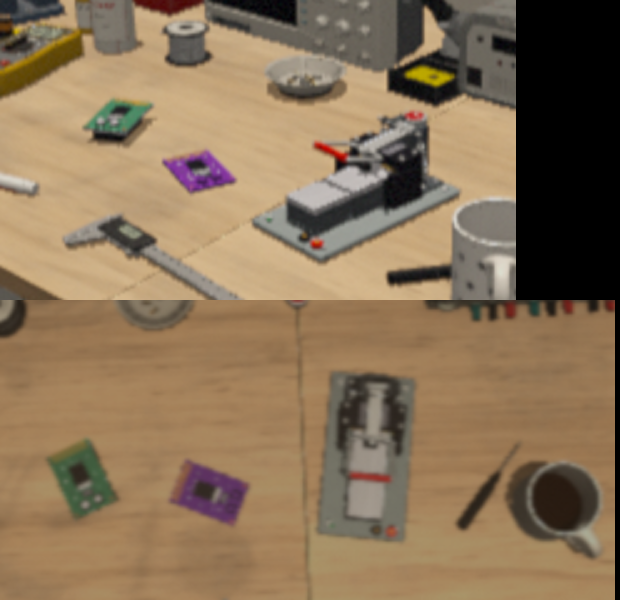

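```bash
cat >> h.py <<'E'
def down(yaw_y):  # tool z down, tool y along heading yaw_y (deg)
    a=np.radians(yaw_y); y=np.array([np.cos(a),np.sin(a),0]); z=np.array([0,0,-1.]); return R.from_matrix(np.c_[np.cross(y,z),y,z])
def plan(p1,R1,n=None,s0=None):
    s=s0 or r.sense(); p0=np.array(s["eef_pos"]); R0=R.from_quat(s["orientation"]); p1=np.array(p1)
    w=(R0.inv()*R1).as_rotvec(); d=p1-p0
    k=n or int(max(np.ceil(np.abs(d).max()/.055),np.ceil(np.linalg.norm(np.degrees(w))/10),1))
    for i in range(k):
        Ri=R0*R.from_rotvec(w*i/k); print((Ri.inv().apply(d/k)*1000).round(1).tolist(),np.degrees(w/k).round(2).tolist())
E
python3 - <<'E'
from h import *
s=r.sense(); w=camera("wrist"); R0=R.from_quat(s["orientation"])
print("cam in tool",R0.inv().apply(w["origin"]-s["eef_pos"]).round(3),(R0.inv()*R.from_quat(w["orientation"])).as_matrix().round(2).tolist(),w["camera_matrix"])
p=camera("top")
m=finder.cut_out(p,"power_module")[0]["mask"]; c=cloud(p,m); c=c[c[:,2]>.012]
print("mod",cv2.minAreaRect((c[:,:2]*1000).astype(np.float32)),np.median(c[:,2]))
m=finder.cut_out(p,"test_stand")[0]["mask"]; c=cloud(p,m); c=c[(c[:,2]>.003)]
print("stand",cv2.minAreaRect((c[:,:2]*1000).astype(np.float32)))
b=p["image"].astype(int); red=(b[...,2]>130)&(b[...,1]<80)&(b[...,0]<80)&m
c=cloud(p,red);c=c[c[:,2]>.05];print("bar",len(c),c.mean(0),c.min(0),c.max(0))
plan([.49,.085,.25],down(100))
E
```

```text
cam in tool [ 0.071  0.001 -0.142] [[-0.0, -0.96, -0.28], [1.0, -0.0, -0.0], [0.0, -0.28, 0.96]] [[274.00555203   0.         257.07292349]
 [  0.         274.00555203 183.62484817]
 [  0.           0.           1.        ]]
mod ((501.08831787109375, -68.65497589111328), (46.307090759277344, 26.616456985473633), 61.64293670654297) 0.01313520676047053
stand ((540.7882080078125, -244.44552612304688), (100.05052947998047, 191.3985595703125), 82.5846939086914)
bar 40 [ 0.50543118 -0.24136572  0.08307342] [ 0.50067631 -0.26093269  0.07626883] [ 0.5093764  -0.21973553  0.08830068]
[-48.5, -40.1, -2.1] [-0.0, 0.0, -3.21]
[-46.1, -42.7, -2.1] [-0.0, 0.0, -3.21]
[-43.7, -45.3, -2.1] [-0.0, 0.0, -3.21]
[-41.1, -47.6, -2.1] [-0.0, 0.0, -3.21]
[-38.3, -49.9, -2.1] [-0.0, 0.0, -3.21]
[-35.5, -51.9, -2.1] [-0.0, 0.0, -3.21]
[-32.5, -53.8, -2.1] [-0.0, 0.0, -3.21]
[-29.4, -55.6, -2.1] [-0.0, 0.0, -3.21]
[-26.3, -57.1, -2.1] [-0.0, 0.0, -3.21]
```

```bash
python3 - <<'E'
from h import *
plan([.46,.13,.25],down(25))
print(); plan([.507,-.24,.22],down(-7.4),s0=dict(eef_pos=[.46,.13,.25],orientation=down(25).as_quat()))
E
```

```text
[-49.1, -41.0, -2.3] [-0.0, 0.0, 5.76]
[-53.0, -35.9, -2.3] [-0.0, 0.0, 5.76]
[-56.3, -30.4, -2.3] [-0.0, 0.0, 5.76]
[-59.1, -24.5, -2.3] [-0.0, 0.0, 5.76]
[-61.3, -18.5, -2.3] [-0.0, 0.0, 5.76]
[-62.8, -12.2, -2.3] [-0.0, 0.0, 5.76]
[-63.7, -5.9, -2.3] [-0.0, 0.0, 5.76]
[-64.0, 0.6, -2.3] [-0.0, 0.0, 5.76]

[-50.7, -16.3, 4.3] [0.0, 0.0, 4.63]
[-51.9, -12.1, 4.3] [0.0, 0.0, 4.63]
[-52.7, -7.9, 4.3] [0.0, 0.0, 4.63]
[-53.2, -3.6, 4.3] [0.0, 0.0, 4.63]
[-53.3, 0.7, 4.3] [0.0, 0.0, 4.63]
[-53.0, 5.0, 4.3] [0.0, 0.0, 4.63]
[-52.5, 9.3, 4.3] [0.0, 0.0, 4.63]
```

Call:
arm_command:
  deltas:
    - [[-49,-41,-2.3,0,0,5.76,85],[-53,-36,-2.3,0,0,5.76,85],[-56,-30.4,-2.3,0,0,5.76,85],[-59,-24.5,-2.3,0,0,5.76,60],[-61,-18.5,-2.3,0,0,5.76,42]]

```text
time_s: 1.62
eef_pos: [0.3567, 0.2988, 0.2429]
orientation: [0.406, 0.914, 0.0, 0.0]
wrist_force: [1.8, -0.1, 0.3]
opening: 0.051
grasp_force: 0.0
```

Call:
arm_command:
  deltas:
    - [[-62,-12,-2.3,0,0,5.76,42],[-62,-6,-2.3,0,0,5.76,42],[-62,0.6,-2.3,0,0,5.76,42],[-50.7,-16.3,4.3,0,0,4.63,42],[-52,-12,4.3,0,0,4.63,42]]

```text
time_s: 2.25
eef_pos: [0.4666, 0.0332, 0.2409]
orientation: [0.605, 0.797, 0.0, 0.0]
wrist_force: [-0.1, 0.4, -0.9]
opening: 0.0422
grasp_force: 0.0
```

Call:
arm_command:
  deltas:
    - [[-52.7,-7.9,4.3,0,0,4.63,42],[-53.2,-3.6,4.3,0,0,4.63,42],[-53.3,0.7,4.3,0,0,4.63,42],[-53,5,4.3,0,0,4.63,42],[-52.5,9.3,4.3,0,0,4.63,42]]

```text
time_s: 2.88
eef_pos: [0.5001, -0.2311, 0.2194]
orientation: [0.752, 0.659, 0.0, 0.0]
wrist_force: [0.6, -0.5, 0.1]
opening: 0.0423
grasp_force: 0.0
```

```bash
python3 - <<'E'
from h import *
w=camera("wrist"); s=r.sense(); print(s["eef_pos"],s["joint_pos"],s["time_s"])
b=w["image"].astype(int); red=(b[...,2]>110)&(b[...,1]<70)&(b[...,0]<70)
n,l,st,ce=cv2.connectedComponentsWithStats(red.astype(np.uint8))
for i in range(1,n):
    if st[i,4]>60:
        c=cloud(w,l==i); print(st[i],c.mean(0).round(4),np.percentile(c,[2,98],axis=0).round(4).tolist(),cv2.minAreaRect((c[:,:2]*1000).astype(np.float32)))
m=finder.cut_out(w,"test_stand")
if m:
    c=cloud(w,m[0]["mask"]);c=c[c[:,2]>.004];print("stand",cv2.minAreaRect((c[:,:2]*1000).astype(np.float32)))
cv2.imwrite("pics/w1.png",w["image"])
plan([.507,-.24,.22],down(-7.4))
E
```

```text
[ 0.4995825  -0.23683761  0.21834808] [-0.53335472  0.00841016  1.63948453 -0.00314052  1.49234931 -0.39430475] 2.925
[437  77  17  19 226] [ 0.7348 -0.1696  0.0142] [[0.7258, -0.1793, 0.0122], [0.7441, -0.1601, 0.0158]] ((735.3300170898438, -169.85769653320312), (20.48875617980957, 20.288646697998047), 85.37898254394531)
[259 160   7  40 271] [ 0.5047 -0.2382  0.0803] [[0.4996, -0.2592, 0.0773], [0.5097, -0.2177, 0.0821]] ((504.5794982910156, -238.30783081054688), (43.5272331237793, 6.512608528137207), 82.79442596435547)
[410 272  16   8 106] [ 0.7013 -0.4165  0.0329] [[0.6932, -0.4239, 0.0282], [0.7112, -0.413, 0.0326]] ((629.22265625, -328.4911193847656), (18.541732788085938, 252.00741577148438), 39.50625228881836)
stand ((539.8152465820312, -242.68511962890625), (98.61580657958984, 191.50152587890625), 82.45755767822266)
[-5.0, 8.3, -1.6] [-0.05, 0.08, -0.36]
```

View pics/w1.png

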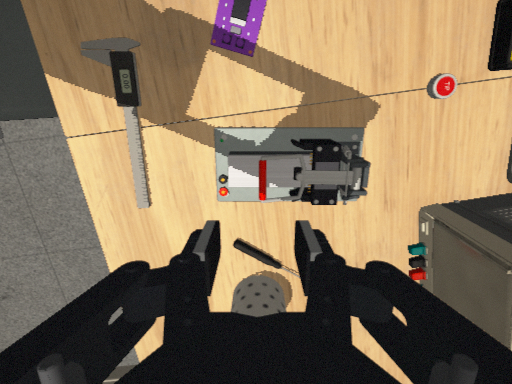

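```bash
cat >> h.py <<'E'
O=np.array([.5397,-.2430]); YAW=-7.5
def st(x,y,z):
    a=np.radians(YAW); return np.array([O[0]+(x*np.cos(a)-y*np.sin(a))/1000,O[1]+(x*np.sin(a)+y*np.cos(a))/1000,z/1000])
E
python3 - <<'E'
from h import *
plan([.506,-.2386,.060],down(-7.5),n=4)
E
```

```text
[-0.9, 1.8, 39.6] [-0.01, 0.02, -0.07]
[-0.9, 1.8, 39.6] [-0.01, 0.02, -0.07]
[-0.9, 1.8, 39.6] [-0.01, 0.02, -0.07]
[-0.9, 1.8, 39.6] [-0.01, 0.02, -0.07]
```

Call:
arm_command:
  deltas:
    - [[-1.8,3.6,30,0,0,0,42],[-1.8,3.6,40,0,0,0,42],[0,0,40,0,0,0,42],[0,0,33,0,0,0,42],[0,0,15,0,0,0,42]]

```text
time_s: 3.6
eef_pos: [0.5055, -0.2325, 0.0592]
orientation: [0.751, 0.66, -0.0, -0.002]
wrist_force: [-0.2, 0.6, -0.0]
opening: 0.0421
grasp_force: 0.0
```

Call:
arm_command:
  deltas:
    - [[0,0,0,0,0,0,42],[0,0,0,0,0,0,4],[0,0,0,0,0,0,4],[0,0,0,0,0,0,4],[0,0,0,0,0,0,4]]

```text
time_s: 4.22
eef_pos: [0.5055, -0.2341, 0.063]
orientation: [0.751, 0.66, -0.001, -0.001]
wrist_force: [-12.8, 1.7, 11.2]
opening: 0.0056
grasp_force: 58.9
```

```bash
python3 - <<'E'
from h import *
s=r.sense(); print({k:np.round(s[k],4).tolist() for k in("eef_pos","orientation","opening","grasp_force","wrist_force")})
# path of bar: TCP relative displacement along circle from angle 0
f=lambda t:np.array([-104.5*np.cos(t+.0959),104.5*np.sin(t+.0959)])
n=15; ts=np.linspace(0,1.62,n+1)
for i in range(n):
    d=f(ts[i+1])-f(ts[i]); print(ts[i+1].round(2),"tool y %.1f z %.1f"%(d[0],-d[1]))
E
```

```text
{'eef_pos': [0.5055, -0.2341, 0.063], 'orientation': [0.7512, 0.6601, -0.001, -0.0007], 'opening': 0.0056, 'grasp_force': 58.9103, 'wrist_force': [-12.7622, 1.749, 11.1684]}
0.11 tool y 1.7 z -11.2
0.22 tool y 2.9 z -10.9
0.32 tool y 4.0 z -10.5
0.43 tool y 5.1 z -10.0
0.54 tool y 6.2 z -9.4
0.65 tool y 7.2 z -8.7
0.76 tool y 8.1 z -7.9
0.86 tool y 8.9 z -7.0
0.97 tool y 9.6 z -6.0
1.08 tool y 10.2 z -4.9
1.19 tool y 10.6 z -3.8
1.3 tool y 11.0 z -2.6
1.4 tool y 11.2 z -1.4
1.51 tool y 11.3 z -0.2
1.62 tool y 11.2 z 1.0
```

```bash
python3 - <<'E'
from h import *
w=camera("wrist");p=camera("scene")
a=cv2.resize(w["image"][150:330,170:350],(500,500),interpolation=cv2.INTER_CUBIC)
u,v=proj(p,[.505,-.24,.1])[0].astype(int); print(u,v)
b=cv2.resize(p["image"][max(0,v-60):v+40,max(0,u-40):u+20],(300,500),interpolation=cv2.INTER_CUBIC)
cv2.imwrite("pics/w2.png",np.hstack([a,b]))
E
```

```text
272 198
```

View pics/w2.png

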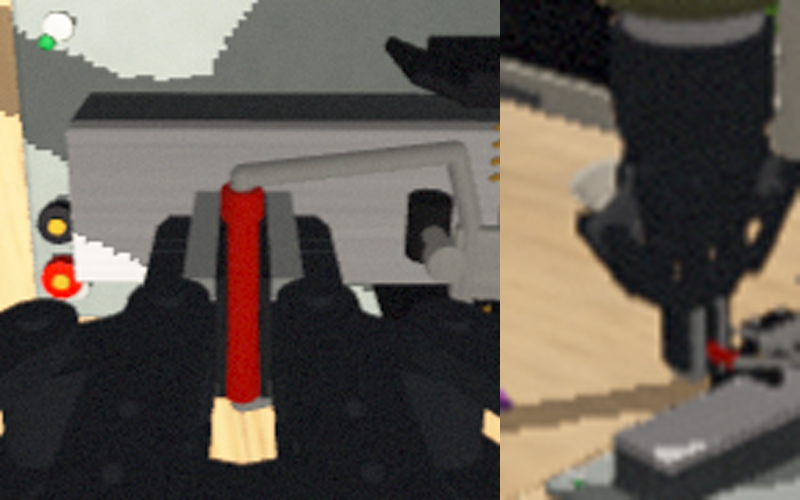

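Call:
arm_command:
  deltas:
    - [[0,1,-8,0,0,0,4],[0,1.7,-11,0,0,0,4],[0,3.5,-10.8,0,0,0,4],[0,4.5,-10.3,0,0,0,4],[0,5.1,-10,0,0,0,4]]

```text
time_s: 4.95
eef_pos: [0.5217, -0.2361, 0.1121]
orientation: [0.751, 0.66, -0.001, -0.0]
wrist_force: [-0.8, -2.9, -6.6]
opening: 0.0054
grasp_force: 58.2
```

```bash
cat > c.py <<'E'
from h import *
s=r.sense(); print({k:np.round(s[k],4).tolist() for k in("eef_pos","opening","grasp_force","wrist_force","time_s")})
a=np.radians(YAW); d=s["eef_pos"][:2]-O; x=(d@[np.cos(a),np.sin(a)])*1000; y=(d@[-np.sin(a),np.cos(a)])*1000; z=s["eef_pos"][2]*1000
print("TCP in stand",x,y,z)
for o in(14,17,19): print(o,"radius",np.hypot(x-70,z+o-68),"angle",np.arctan2(z+o-68,70-x)-.0959)
E
python3 c.py
```

```text
{'eef_pos': [0.5217, -0.2361, 0.1121], 'opening': 0.0054, 'grasp_force': 58.2071, 'wrist_force': [-0.8402, -2.884, -6.5842], 'time_s': 4.95}
TCP in stand -18.699509425739308 4.500415896911362 112.12228606499212
14 radius 106.04623100227369 angle 0.48417229935457884
17 radius 107.71971419465217 angle 0.5074688341282867
19 radius 108.8670104780944 angle 0.5225966520518219
```

Call:
arm_command:
  deltas:
    - [[0,6.5,-9.3,0,0,0,4],[0,7.4,-8.4,0,0,0,4],[0,8.3,-7.6,0,0,0,4],[0,9,-6.7,0,0,0,4],[0,9.6,-5.7,0,0,0,4]]

```text
time_s: 5.58
eef_pos: [0.5634, -0.2416, 0.1508]
orientation: [0.751, 0.66, -0.0, 0.001]
wrist_force: [-4.1, -2.2, 2.8]
opening: 0.0052
grasp_force: 59.2
```

```bash
python3 c.py
```

```text
{'eef_pos': [0.5634, -0.2416, 0.1508], 'opening': 0.0052, 'grasp_force': 59.2103, 'wrist_force': [-4.0719, -2.1756, 2.7907], 'time_s': 5.575}
TCP in stand 23.30755613831876 4.460390360575843 150.76780051421792
14 radius 107.4438994551842 angle 1.025329876397204
17 radius 110.15352165600987 angle 1.0371656827717317
19 radius 111.96816304324149 angle 1.0447372853615213
```

Call:
arm_command:
  deltas:
    - [[0,10,-5,0,0,0,4],[0,10.5,-4.2,0,0,0,4],[0,10.9,-3,0,0,0,4],[0,11.1,-1.8,0,0,0,4],[0,11.2,-0.5,0,0,0,4]]

```text
time_s: 6.2
eef_pos: [0.6167, -0.2486, 0.1632]
orientation: [0.751, 0.66, -0.0, 0.0]
wrist_force: [-0.2, -6.0, -12.1]
opening: 0.0052
grasp_force: 57.9
```

```bash
python3 c.py
```

```text
{'eef_pos': [0.6167, -0.2486, 0.1632], 'opening': 0.0052, 'grasp_force': 57.923, 'wrist_force': [-0.2049, -6.0188, -12.0749], 'time_s': 6.2}
TCP in stand 77.04281516406202 4.50961369730371 163.24553935720982
14 radius 109.47232122725279 angle 1.5392749970917414
17 radius 112.46627205978724 angle 1.5375589028584338
19 radius 114.4624152656885 angle 1.5364647168236216
```

Call:
arm_command:
  deltas:
    - [[0,7,3,0,0,0,4],[0,2,0.5,0,0,0,20],[0,0,0,0,0,0,45],[0,-2,0,0,0,0,45],[0,0,-30,0,0,0,45]]

```text
time_s: 6.82
eef_pos: [0.6209, -0.2476, 0.1868]
orientation: [0.751, 0.66, -0.001, -0.003]
wrist_force: [-0.2, -0.4, -0.3]
opening: 0.0451
grasp_force: 0.0
```

Call:
arm_command:
  deltas:
    - [[0,-10,-50,0,0,0,85],[0,-40,-25,0,0,0,85],[20,-50,0,0,0,0,85],[40,-40,0,0,0,0,85],[50,-20,0,0,0,0,85]]

```text
time_s: 7.45
eef_pos: [0.4767, -0.1185, 0.2653]
orientation: [0.752, 0.659, 0.0, 0.0]
wrist_force: [0.6, 0.9, 0.4]
opening: 0.0851
grasp_force: 0.0
```

```bash
python3 - <<'E'
from h import *
s=r.sense(); print(s["eef_pos"],s["joint_pos"],s["wrist_force"],s["time_s"])
p=camera("top");w=camera("wrist")
b=p["image"].astype(int); red=(b[...,2]>110)&(b[...,1]<80)&(b[...,0]<80)
c=cloud(p,red);k=(np.hypot(c[:,0]-.63,c[:,1]+.25)<.06)&(c[:,2]>.05);print("bar",c[k].mean(0),c[k].max(0))
for n,q in(("top",p),("wrist",w)):
    for f in finder.cut_out(q,"power_module")[:3]:
        c=cloud(q,f["mask"]);z=c[:,2];c=c[z>np.median(z)-.004];print(n,f["score"],f["extent"],c.mean(0).round(4),np.median(c[:,2]).round(4),cv2.minAreaRect((c[:,:2]*1000).astype(np.float32)))
cv2.imwrite("pics/w3.png",w["image"])
E
```

```text
[ 0.47666208 -0.11845875  0.26529264] [-3.48139697e-01 -1.80374522e-01  1.73225102e+00  1.66784151e-04
  1.58909043e+00 -2.17122522e-01] [0.6016291  0.87298989 0.43081548] 7.45
bar [ 0.62641664 -0.25670829  0.1747454 ] [ 0.63190039 -0.23417506  0.17982241]
top 0.8 [212.1, 228.8, 236.3, 253.7] [ 0.497  -0.0499  0.0069] 0.0068 ((497.1387939453125, -56.036380767822266), (76.55953979492188, 37.33745574951172), 65.02518463134766)
top 0.55 [161.6, 221.5, 180.7, 251.2] [0.5236 0.0876 0.0327] 0.0229 ((479.78778076171875, 48.171817779541016), (195.03573608398438, 64.9862060546875), 42.74632263183594)
wrist 0.88 [239.7, 0.0, 301.0, 31.2] [0.5113 0.0679 0.0209] 0.0205 ((516.064453125, 62.656089782714844), (32.33332061767578, 74.27936553955078), 83.23068237304688)
wrist 0.62 [249.3, 84.8, 296.4, 147.0] [ 0.5034 -0.0575  0.0049] 0.0046 ((503.1553955078125, -58.44166564941406), (79.9889907836914, 51.95411682128906), 67.06208038330078)
```

View pics/w3.png

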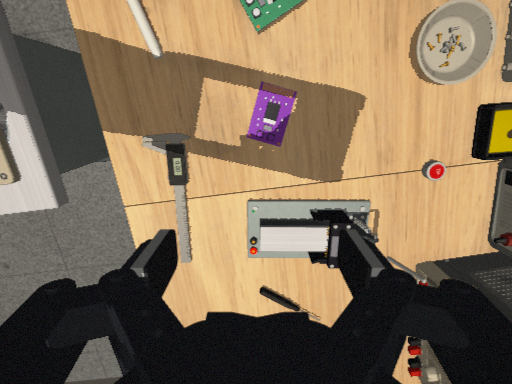

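```bash
python3 - <<'E'
from h import *
plan([.51,.078,.22],down(-62),n=6)
E
```

```text
[33.1, 1.1, 7.6] [0.01, -0.0, 9.12]
[32.9, -4.2, 7.6] [0.01, -0.0, 9.12]
[31.8, -9.3, 7.6] [0.01, -0.0, 9.12]
[29.9, -14.3, 7.6] [0.01, -0.0, 9.12]
[27.3, -18.8, 7.6] [0.01, -0.0, 9.12]
[24.0, -22.9, 7.6] [0.01, -0.0, 9.12]
```

Call:
arm_command:
  deltas:
    - [[33,1,7.6,0,0,9.1,85],[33,-4.2,7.6,0,0,9.1,85],[31.8,-9.3,7.6,0,0,9.1,85],[30,-14.3,7.6,0,0,9.1,85],[27.3,-18.8,7.6,0,0,9.1,85]]

```text
time_s: 8.28
eef_pos: [0.5058, 0.0445, 0.2267]
orientation: [0.949, 0.315, -0.0, 0.0]
wrist_force: [0.7, 0.2, 0.4]
opening: 0.0849
grasp_force: 0.0
```

Call:
arm_command:
  deltas:
    - [[24,-23,7.6,0,0,9.1,85],[0,0,0,0,0,0,85]]

```text
time_s: 8.52
eef_pos: [0.5104, 0.0782, 0.2184]
orientation: [0.97, 0.242, -0.001, -0.0]
wrist_force: [-0.3, -0.0, -0.5]
opening: 0.085
grasp_force: 0.0
```

```bash
python3 - <<'E'
from h import *
s=r.sense(); print(s["eef_pos"],s["orientation"],s["joint_pos"],s["time_s"])
w=camera("wrist")
for f in finder.cut_out(w,"power_module")[:3]:
    c=cloud(w,f["mask"]);z=c[:,2];c=c[abs(z-np.median(z))<.005];print(f["score"],f["extent"],c.mean(0).round(4),np.percentile(c[:,2],[5,25,50,75,95]).round(4),cv2.minAreaRect((c[:,:2]*1000).astype(np.float32)))
cv2.imwrite("pics/w4.png",w["image"])
E
```

```text
[0.51044758 0.07817574 0.21841272] [ 9.70230436e-01  2.42181958e-01 -8.42089336e-04 -3.01369016e-04] [ 5.24675763e-02 -8.90019885e-02  1.73412955e+00  2.70736255e-04
  1.49823339e+00  1.13401558e+00] 8.525
0.79 [235.3, 117.2, 281.5, 183.5] [0.5238 0.087  0.021 ] [0.0193 0.0201 0.0207 0.0215 0.024 ] ((521.9478759765625, 86.16983795166016), (80.47001647949219, 51.96596145629883), 24.52492332458496)
0.75 [313.0, 178.1, 370.7, 232.1] [ 0.5063 -0.0553  0.005 ] [0.0033 0.0041 0.0047 0.0055 0.008 ] ((503.1345520019531, -58.67802810668945), (80.69623565673828, 51.51488494873047), 66.40310668945312)
```

View pics/w4.png

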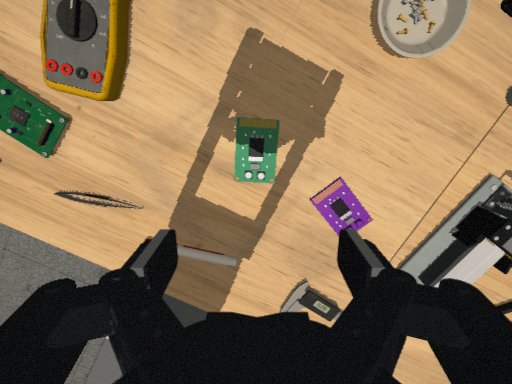

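```bash
python3 - <<'E'
from h import *
plan([.502,.0771,.002],down(-65.5),n=1)
E
```

```text
[-7.2, -4.6, 217.3] [0.01, 0.04, 3.65]
```

Call:
arm_command:
  deltas:
    - [[-7,-4.6,30,0,0,3.65,85],[0,0,60,0,0,0,85],[0,0,60,0,0,0,85],[0,0,42,0,0,0,85],[0,0,15,0,0,0,85]]

```text
time_s: 9.25
eef_pos: [0.5, 0.0766, 0.0099]
orientation: [0.977, 0.211, -0.002, -0.0]
wrist_force: [0.2, -0.6, -0.6]
opening: 0.0852
grasp_force: 0.0
```

```bash
python3 - <<'E'
from h import *
w=camera("wrist"); s=r.sense(); print(s["wrist_force"])
for f in finder.cut_out(w,"power_module")[:1]:
    c=cloud(w,f["mask"]);z=c[:,2];c=c[abs(z-np.median(z))<.005];print(f["score"],f["extent"],c.mean(0).round(4),np.percentile(c[:,2],[5,50,95]).round(4),cv2.minAreaRect((c[:,:2]*1000).astype(np.float32)))
    R0=R.from_quat(s["orientation"]); t=R0.inv().apply(c-s["eef_pos"])*1000; print(np.percentile(t,[1,50,99],axis=0).round(1))
plan([.502,.0771,.002],down(-65.5),n=1)
cv2.imwrite("pics/w5.png",w["image"])
E
```

```text
[-1.45177277  0.83473429 -0.87757419]
0.74 [199.8, 118.1, 312.9, 266.8] [0.5257 0.0882 0.021 ] [0.0195 0.0206 0.0241] ((521.73291015625, 86.46978759765625), (80.80162811279297, 52.3248291015625), 24.295093536376953)
[[-15.  -25.2 -15.5]
 [ 29.8   0.3 -11.1]
 [ 63.5  25.5  -9.6]]
[0.7, 0.3, 9.7] [-0.04, 0.13, -0.15]
```

View pics/w5.png

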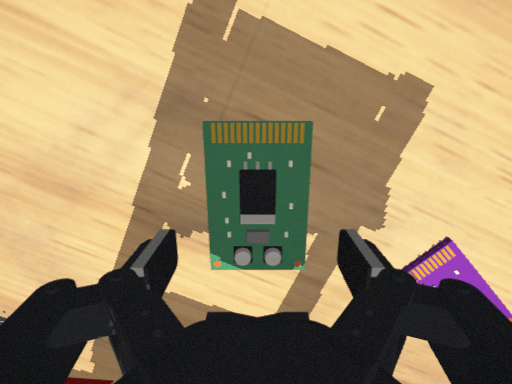

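Call:
arm_command:
  deltas:
    - [[0.7,0.3,9,0,0,0,85],[0,0,0,0,0,0,60],[0,0,0,0,0,0,48],[0,0,0,0,0,0,45],[0,0,0,0,0,0,45]]

```text
time_s: 9.98
eef_pos: [0.5039, 0.0781, 0.0051]
orientation: [0.977, 0.211, 0.001, 0.0]
wrist_force: [-0.7, -1.2, 5.7]
opening: 0.05
grasp_force: 62.0
```

Call:
arm_command:
  deltas:
    - [[0,0,-15,0,0,0,45],[0,0,-40,0,0,0,45],[0,0,-30,0,0,0,45],[0,0,0,0,0,0,45]]

```text
time_s: 10.48
eef_pos: [0.5055, 0.0783, 0.0928]
orientation: [0.977, 0.211, 0.003, 0.001]
wrist_force: [0.2, 0.1, -1.1]
opening: 0.0499
grasp_force: 62.8
```

```bash
cat > mod.py <<'E'
from h import *
def mod(show=False):
    w=camera("wrist"); s=r.sense(); R0=R.from_quat(s["orientation"])
    f=max(finder.cut_out(w,"power_module"),key=lambda f:f["mask"].sum() if f["score"]>.3 else 0)
    c=cloud(w,f["mask"]); t=R0.inv().apply(c-s["eef_pos"])*1000
    zt=np.median(t[:,2]); t=t[(abs(t[:,2]-zt)<6)]
    A=np.c_[t[:,:2],np.ones(len(t))]; g=abs(t[:,1])>11; k=np.linalg.lstsq(A[g],t[g,2],rcond=None)[0]
    print("score",f["score"],"in tool: pct",np.percentile(t,[.5,50,99.5],axis=0).round(1).tolist(),"slope",k.round(3),"rect",cv2.minAreaRect(t[:,:2].astype(np.float32)))
    print("tcp",s["eef_pos"].round(4),"yaw y",np.degrees(np.arctan2(*R0.as_matrix()[1::-1,1])).round(2),"open",s["opening"],"F",s["wrist_force"].round(1),"g",s["grasp_force"],s["time_s"])
    return w,s
E
python3 - <<'E'
from mod import *
mod()
plan(st(-75,0,90),down(-97.5))
E
```

```text
score 0.88 in tool: pct [[-17.6, -25.2, -22.8], [27.5, 0.1, -17.6], [61.5, 25.9, -15.9]] slope [ 4.0000e-03  1.0000e-03 -1.7573e+01] rect ((21.37601089477539, 0.3044090270996094), (80.718505859375, 52.23073959350586), 0.14660170674324036)
tcp [0.5041 0.0782 0.0906] yaw y -65.63 open 0.04979861691606474 F [-0.5  0.2 -1.6] g 62.749802470207214 10.525
[-27.1, 44.7, -0.2] [0.0, -0.01, 5.31]
[-22.9, 47.0, -0.2] [0.0, -0.01, 5.31]
[-18.4, 48.9, -0.2] [0.0, -0.01, 5.31]
[-13.8, 50.4, -0.2] [0.0, -0.01, 5.31]
[-9.1, 51.5, -0.2] [0.0, -0.01, 5.31]
[-4.3, 52.1, -0.2] [0.0, -0.01, 5.31]
```

Call:
arm_command:
  deltas:
    - [[-27,44.7,0,0,0,5.3,45],[-23,47,0,0,0,5.3,45],[-18.4,49,0,0,0,5.3,45],[-13.8,50.4,0,0,0,5.3,45],[-9,51.5,0,0,0,5.3,45]]

```text
time_s: 11.2
eef_pos: [0.4701, -0.1825, 0.087]
orientation: [1.0, -0.02, -0.001, -0.001]
wrist_force: [0.9, -0.7, -2.2]
opening: 0.0504
grasp_force: 62.8
```

Call:
arm_command:
  deltas:
    - [[-4.3,52,0,0,0,5.3,45],[0,0,0,0,0,0,45],[0,0,0,0,0,0,45]]

```text
time_s: 11.58
eef_pos: [0.4644, -0.2324, 0.0871]
orientation: [0.998, -0.065, -0.001, -0.001]
wrist_force: [-0.6, 0.4, -1.0]
opening: 0.05
grasp_force: 62.9
```

```bash
python3 - <<'E'
from mod import *
w,s=mod()
cv2.imwrite("pics/w6.png",w["image"])
f=finder.cut_out(w,"test_stand")
if f:
    c=cloud(w,f[0]["mask"]);c=c[(c[:,2]>.005)&(c[:,2]<.085)];print("stand",f[0]["score"],cv2.minAreaRect((c[:,:2]*1000).astype(np.float32)))
# socket/plates depth cloud in stand frame
v,u=np.mgrid[0:384,0:512]; c=cloud(w,np.ones((384,512),bool)); a=np.radians(YAW)
d=c[:,:2]-O; q=np.c_[d@[np.cos(a),np.sin(a)],d@[-np.sin(a),np.cos(a)],c[:,2]]*1000
k=(q[:,2]>6)&(q[:,2]<13)&(abs(q[:,0])<110)&(abs(q[:,1])<60);b=q[k];print("base",np.percentile(b,[1,99],axis=0).round(1).tolist())
for x0 in(0,20,40,60,80):
    e=b[(b[:,0]>x0)&(b[:,0]<x0+20)]
    if len(e)>20: print(x0,np.percentile(e[:,1],[1,99]).round(1),len(e))
k=(q[:,2]>36)&(q[:,2]<44)&(abs(q[:,0])<60)&(abs(q[:,1])<35);b=q[k];print("plate",len(b),len(b)and np.percentile(b,[2,50,98],axis=0).round(1).tolist())
k=(q[:,2]>55)&(q[:,2]<64)&(q[:,0]>0)&(q[:,0]<80)&(abs(q[:,1])<50);b=q[k];print("roof",len(b),len(b)and np.percentile(b,[2,50,98],axis=0).round(1).tolist())
E
```

```text
score 0.89 in tool: pct [[-19.4, -25.3, -20.6], [25.7, 0.1, -15.2], [59.8, 25.9, -13.4]] slope [ 7.0000e-03  2.0000e-03 -1.5225e+01] rect ((19.6739501953125, 0.2672405242919922), (52.329620361328125, 80.54794311523438), 89.9962158203125)
tcp [ 0.4647 -0.232   0.0874] yaw y -97.37 open 0.05024267326677802 F [ 1.2  0.6 -1.3] g 62.857813239097595 11.625
stand 0.75 ((524.7172241210938, -241.77191162109375), (100.30731964111328, 159.40478515625), 82.36517333984375)
base [[-90.4, -50.2, 7.3], [61.3, 48.8, 11.0]]
0 [-49.9  48.7] 1154
20 [-50.4  49. ] 500
40 [-50.7  49.1] 280
60 [-50.   48.8] 70
plate 4490 [[-20.5, -20.6, 37.8], [2.7, -0.7, 39.4], [23.2, 19.1, 41.1]]
roof 7082 [[23.1, -35.0, 57.5], [36.3, -0.8, 59.5], [48.7, 33.7, 61.3]]
```

View pics/w6.png

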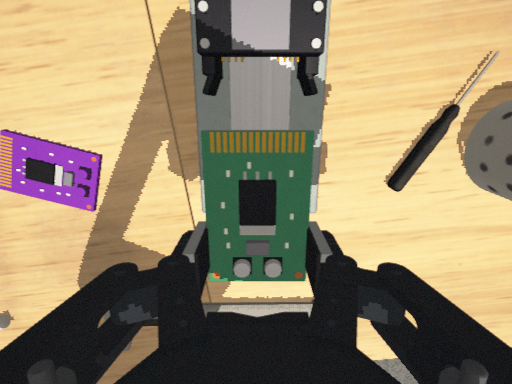

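```bash
sed -i 's/^O=.*/O=np.array([.5396,-.2437]); YAW=-7.5/' h.py; python3 - <<'E'
from h import *
plan(st(-70,.3,33.5),down(-97.5),n=1)
E
```

```text
[5.3, 1.8, 54.4] [-0.04, 0.06, 0.18]
```

Call:
arm_command:
  deltas:
    - [[5.3,1.8,15,0,0,0.2,45],[0,0,22,0,0,0,45],[0,0,14,0,0,0,45],[0,0,3,0,0,0,45],[0,0,0,0,0,0,45]]

```text
time_s: 12.35
eef_pos: [0.4705, -0.2357, 0.0345]
orientation: [0.998, -0.066, -0.0, -0.0]
wrist_force: [0.1, 0.1, -0.3]
opening: 0.05
grasp_force: 62.9
```

```bash
python3 - <<'E'
from mod import *
w,s=mod()
plan(st(-70,.3,29.8),down(-97.5),n=1)
E
```

```text
score 0.91 in tool: pct [[-19.4, -26.0, -20.2], [25.6, -0.8, -14.9], [59.7, 25.0, -13.1]] slope [ 7.0000e-03  3.0000e-03 -1.4902e+01] rect ((19.653244018554688, -0.5651512145996094), (52.29736328125, 80.3725814819336), 89.93946838378906)
tcp [ 0.4708 -0.236   0.035 ] yaw y -97.63 open 0.05014664335791956 F [ 0.6 -0.7 -1.3] g 62.854846715927124 12.4
[-1.0, -1.7, 5.5] [0.03, -0.07, -0.13]
```

Call:
arm_command:
  deltas:
    - [[0,-1.3,3,0,0,0,45],[0,0,1,0,0,0,45],[0,0,0,0,0,0,45]]

```text
time_s: 12.82
eef_pos: [0.4705, -0.2344, 0.0305]
orientation: [0.998, -0.067, -0.0, -0.0]
wrist_force: [0.1, 0.7, -0.8]
opening: 0.0504
grasp_force: 62.9
```

```bash
cat > rel.py <<'E'
from mod import *
w,s=mod()
R0=R.from_quat(s["orientation"])
c=cloud(w,np.ones((384,512),bool)); a=np.radians(YAW); d=c[:,:2]-O; q=np.c_[d@[np.cos(a),np.sin(a)],d@[-np.sin(a),np.cos(a)],c[:,2]]*1000
def sel(n,x0,x1,z0,z1,h):
    k=(q[:,2]>z0)&(q[:,2]<z1)&(q[:,0]>x0)&(q[:,0]<x1)&(abs(q[:,1])<h); b=q[k]
    if len(b)>30: lo,hi=np.percentile(b[:,1],[1,99]); print(n,len(b),"y mid",((lo+hi)/2).round(2),"width",(hi-lo).round(1),"z",np.median(b[:,2]).round(1),"x",np.percentile(b[:,0],[1,99]).round(1))
sel("plate",5,22,37,42,25); sel("roof",26,46,56,63,45); sel("base",-10,40,7,13,60)
m=max(finder.cut_out(w,"power_module"),key=lambda f:f["mask"].sum())["mask"]; c=cloud(w,m); d=c[:,:2]-O
b=np.c_[d@[np.cos(a),np.sin(a)],d@[-np.sin(a),np.cos(a)],c[:,2]]*1000; b=b[abs(b[:,2]-np.median(b[:,2]))<4]
print("module rect in stand",cv2.minAreaRect(b[:,:2].astype(np.float32)),"z",np.median(b[:,2]),"xmax",np.percentile(b[:,0],99.5))
E
python3 rel.py
```

```text
score 0.82 in tool: pct [[-18.8, -25.7, -20.7], [26.0, -0.1, -15.4], [59.8, 25.1, -13.6]] slope [ 6.0000e-03  2.0000e-03 -1.5391e+01] rect ((19.822978973388672, -0.2580223083496094), (52.155670166015625, 80.68668365478516), 89.95355987548828)
tcp [ 0.4706 -0.2345  0.0306] yaw y -97.64 open 0.050191240229027934 F [ 0.3  0.5 -1.5] g 62.85546362400055 12.875
plate 3443 y mid 0.12 width 39.0 z 39.4 x [ 5.4 21.9]
roof 7171 y mid 0.12 width 70.0 z 59.6 x [26.1 37.9]
base 3366 y mid 0.07 width 98.4 z 9.4 x [-9.7 29.3]
module rect in stand ((-49.82695770263672, 0.33904266357421875), (52.15570068359375, 80.68669891357422), 89.91051483154297) z 45.92540570019786 xmax -9.755666714869697
```

Call:
arm_command:
  deltas:
    - [[0,0,0.7,0,0,0,45],[0,0,0,0,0,0,45]]

```text
time_s: 13.22
eef_pos: [0.4705, -0.2345, 0.0297]
orientation: [0.998, -0.067, -0.0, -0.0]
wrist_force: [0.1, 0.1, -0.8]
opening: 0.0502
grasp_force: 62.9
```

Call:
arm_command:
  deltas:
    - [[0,0,0.6,0,0,0,45],[0,0,0,0,0,0,45]]

```text
time_s: 13.48
eef_pos: [0.4706, -0.2345, 0.0293]
orientation: [0.998, -0.067, 0.0, 0.0]
wrist_force: [0.6, -0.1, -1.7]
opening: 0.05
grasp_force: 62.9
```

Call:
arm_command:
  deltas:
    - [[0,0,0.5,0,0,0,45],[0,0,0,0,0,0,45]]

```text
time_s: 13.72
eef_pos: [0.4708, -0.2346, 0.0291]
orientation: [0.998, -0.067, 0.0, 0.0]
wrist_force: [-1.1, 2.6, 4.1]
opening: 0.0502
grasp_force: 63.3
```

Call:
arm_command:
  deltas:
    - [[2,0,-0.2,0,0,0,45],[5,0,0,0,0,0,45],[5,0,0,0,0,0,45],[4,0,0,0,0,0,45],[0,0,0,0,0,0,45]]

```text
time_s: 14.35
eef_pos: [0.4874, -0.2368, 0.0291]
orientation: [0.998, -0.067, 0.001, 0.0]
wrist_force: [1.2, -1.7, 3.5]
opening: 0.0502
grasp_force: 63.2
```

```bash
python3 rel.py
```

```text
score 0.64 in tool: pct [[-19.1, -25.7, -20.8], [26.3, -0.1, -15.5], [60.1, 25.2, -13.7]] slope [ 4.0000e-03  2.0000e-03 -1.5472e+01] rect ((20.057518005371094, -0.11141395568847656), (52.232025146484375, 80.51754760742188), 89.95191192626953)
tcp [ 0.4873 -0.2368  0.0291] yaw y -97.63 open 0.049731771760577845 F [ 1.9 -0.7  4. ] g 63.21637541055679 14.4
plate 2742 y mid 0.19 width 38.8 z 39.4 x [ 7.4 21.9]
roof 11089 y mid 0.15 width 70.0 z 59.6 x [26.3 45.8]
base 1889 y mid 0.16 width 98.7 z 9.4 x [-9.9 24. ]
module rect in stand ((-32.744056701660156, 0.04633903503417969), (52.23251724243164, 80.51496887207031), 89.92171478271484) z 44.6766739140331 xmax 7.319257299528279
```

Call:
arm_command:
  deltas:
    - [[3,0,-0.2,0,0,0,45],[3,0,0,0,0,0,45],[3,0,0,0,0,0,45],[2,0,0,0,0,0,45],[0,0,0,0,0,0,45]]

```text
time_s: 15.12
eef_pos: [0.4971, -0.2381, 0.0291]
orientation: [0.998, -0.067, -0.0, -0.0]
wrist_force: [-0.2, -0.0, 4.9]
opening: 0.0501
grasp_force: 63.4
```

Call:
arm_command:
  deltas:
    - [[1,0,0,0,0,0,45],[1,0,0,0,0,0,45],[1,0,0,0,0,0,45],[0,0,0,0,0,0,45]]

```text
time_s: 15.62
eef_pos: [0.4999, -0.2384, 0.0291]
orientation: [0.998, -0.067, -0.0, -0.0]
wrist_force: [-2.5, -0.5, 6.6]
opening: 0.05
grasp_force: 63.5
```

Call:
arm_command:
  deltas:
    - [[1,0,0,0,0,0,45],[1,0,0,0,0,0,45],[1,0,0,0,0,0,45],[0,0,0,0,0,0,45]]

```text
time_s: 16.12
eef_pos: [0.5026, -0.2388, 0.0291]
orientation: [0.998, -0.067, -0.001, -0.0]
wrist_force: [-3.2, 0.6, 7.5]
opening: 0.0505
grasp_force: 63.6
```

Call:
arm_command:
  deltas:
    - [[1,0,0,0,0,0,45],[1,0,0,0,0,0,45],[1,0,0,0,0,0,45],[0,0,0,0,0,0,45]]

```text
time_s: 16.62
eef_pos: [0.5042, -0.2391, 0.0291]
orientation: [0.998, -0.067, -0.002, -0.0]
wrist_force: [-10.6, 2.2, 13.4]
opening: 0.0504
grasp_force: 64.1
```

Call:
arm_command:
  deltas:
    - [[1,0,0,0,0,0,45],[1,0,0,0,0,0,45],[1,0,0,0,0,0,45],[0,0,0,0,0,0,45]]

```text
time_s: 17.12
eef_pos: [0.5074, -0.2395, 0.0291]
orientation: [0.998, -0.067, -0.002, -0.0]
wrist_force: [-10.5, 0.8, 12.8]
opening: 0.05
grasp_force: 64.0
```

```bash
python3 rel.py | tail -8; python3 -c "
from h import *
s=r.sense();print(s['wrist_force'],s['ft_torque'])"
```

```text
score 0.9 in tool: pct [[-19.2, -25.8, -20.9], [21.5, -0.1, -15.7], [52.8, 25.3, -14.1]] slope [-1.0000e-03  0.0000e+00 -1.5499e+01] rect ((16.61539077758789, 0.17861366271972656), (53.07368850708008, 73.3897476196289), 89.9469223022461)
tcp [ 0.5075 -0.2395  0.0291] yaw y -97.64 open 0.05009358309660883 F [-10.9   1.2  12.3] g 64.01816457509995 17.175
roof 9513 y mid 0.12 width 69.9 z 59.6 x [26.2 45.9]
base 761 y mid 0.06 width 98.8 z 9.4 x [-9.9 15.1]
module rect in stand ((-15.834882736206055, 0.18503761291503906), (52.15937423706055, 73.21504211425781), 89.91295623779297) z 44.662758935786385 xmax 20.47479269170162
[-9.74227441  0.88506823 13.22740433] [-0.05713741  1.5812863  -0.01069791]
```

Call:
arm_command:
  deltas:
    - [[1,0,0,0,0,0,45],[1,0,0,0,0,0,45],[1,0,0,0,0,0,45],[0,0,0,0,0,0,45]]

```text
time_s: 17.77
eef_pos: [0.5106, -0.2399, 0.0291]
orientation: [0.998, -0.067, -0.002, -0.0]
wrist_force: [-8.9, 1.4, 11.4]
opening: 0.0503
grasp_force: 63.9
```

Call:
arm_command:
  deltas:
    - [[1,0,0,0,0,0,45],[1,0,0,0,0,0,45],[0.5,0,0,0,0,0,45],[0,0,0,0,0,0,45]]

```text
time_s: 18.27
eef_pos: [0.513, -0.2403, 0.0291]
orientation: [0.998, -0.067, -0.002, -0.0]
wrist_force: [-9.3, 0.7, 11.8]
opening: 0.0507
grasp_force: 64.0
```

Call:
arm_command:
  deltas:
    - [[0.6,0,0,0,0,0,45],[0.6,0,0,0,0,0,45],[0,0,0,0,0,0,45]]

```text
time_s: 18.65
eef_pos: [0.5142, -0.2404, 0.0291]
orientation: [0.998, -0.067, -0.002, -0.0]
wrist_force: [-9.4, 1.8, 11.2]
opening: 0.0502
grasp_force: 64.0
```

Call:
arm_command:
  deltas:
    - [[0.5,0,0,0,0,0,45],[0.5,0,0,0,0,0,45],[0,0,0,0,0,0,45]]

```text
time_s: 19.02
eef_pos: [0.5152, -0.2406, 0.0291]
orientation: [0.998, -0.067, -0.002, -0.0]
wrist_force: [-9.3, 1.7, 11.7]
opening: 0.0504
grasp_force: 64.0
```

Call:
arm_command:
  deltas:
    - [[0.5,0,0,0,0,0,45],[0.5,0,0,0,0,0,45],[0,0,0,0,0,0,45]]

```text
time_s: 19.4
eef_pos: [0.5161, -0.2407, 0.0291]
orientation: [0.998, -0.067, -0.002, -0.0]
wrist_force: [-8.1, 0.7, 11.4]
opening: 0.0501
grasp_force: 64.0
```

Call:
arm_command:
  deltas:
    - [[0.5,0,0,0,0,0,45],[0.5,0,0,0,0,0,45],[0,0,0,0,0,0,45]]

```text
time_s: 19.77
eef_pos: [0.5171, -0.2408, 0.0291]
orientation: [0.998, -0.067, -0.002, -0.0]
wrist_force: [-8.7, 1.1, 12.9]
opening: 0.0504
grasp_force: 64.0
```

Call:
arm_command:
  deltas:
    - [[0.5,0,0,0,0,0,45],[0.5,0,0,0,0,0,45],[0,0,0,0,0,0,45]]

```text
time_s: 20.15
eef_pos: [0.5182, -0.241, 0.0291]
orientation: [0.998, -0.067, -0.002, -0.0]
wrist_force: [-10.0, 1.2, 12.1]
opening: 0.0503
grasp_force: 64.0
```

Call:
arm_command:
  deltas:
    - [[0.5,0,0,0,0,0,45],[0.5,0,0,0,0,0,45],[0,0,0,0,0,0,45]]

```text
time_s: 20.52
eef_pos: [0.519, -0.2411, 0.0291]
orientation: [0.998, -0.067, -0.002, -0.0]
wrist_force: [-10.9, 1.6, 12.2]
opening: 0.0502
grasp_force: 64.0
```

Call:
arm_command:
  deltas:
    - [[0.25,0,0,0,0,0,45],[0.25,0,0,0,0,0,45],[0,0,0,0,0,0,45]]

```text
time_s: 20.9
eef_pos: [0.519, -0.2411, 0.0291]
orientation: [0.998, -0.067, -0.002, -0.0]
wrist_force: [-12.9, 1.6, 14.1]
opening: 0.0505
grasp_force: 64.2
```

Call:
arm_command:
  deltas:
    - [[0.2,0,0,0,0,0,45],[0.15,0,0,0,0,0,45],[0,0,0,0,0,0,45],[0,0,0,0,0,0,45]]

```text
time_s: 21.4
eef_pos: [0.5191, -0.2411, 0.029]
orientation: [0.998, -0.067, -0.003, -0.0]
wrist_force: [-15.2, 2.3, 16.4]
opening: 0.0501
grasp_force: 64.4
```

Call:
arm_command:
  deltas:
    - [[-0.6,0,0,0,0,0,45],[-0.5,0,-0.3,0,0,0,45],[0,0,-0.3,0,0,0,52],[0,0,0,0,0,0,75],[0,0,0,0,0,0,75]]

```text
time_s: 22.02
eef_pos: [0.5207, -0.241, 0.0296]
orientation: [0.998, -0.067, 0.0, -0.0]
wrist_force: [-0.2, -0.3, 0.5]
opening: 0.0752
grasp_force: 0.0
```

Call:
arm_command:
  deltas:
    - [[-5,0,-25,0,0,0,75],[-30,0,-50,0,0,0,60],[-20,0,-50,0,0,0,42],[-10,0,-50,0,0,0,42],[0,0,0,0,0,0,42]]

```text
time_s: 22.65
eef_pos: [0.4584, -0.234, 0.2104]
orientation: [0.998, -0.067, 0.004, 0.002]
wrist_force: [0.2, -0.6, -0.6]
opening: 0.0421
grasp_force: 0.0
```

```bash
python3 - <<'E'
from mod import *
w,s=mod(); a=np.radians(YAW)
m=max(finder.cut_out(w,"power_module"),key=lambda f:f["mask"].sum())["mask"]; c=cloud(w,m); d=c[:,:2]-O
b=np.c_[d@[np.cos(a),np.sin(a)],d@[-np.sin(a),np.cos(a)],c[:,2]]*1000; b=b[abs(b[:,2]-np.median(b[:,2]))<4]
print("module rect in stand",cv2.minAreaRect(b[:,:2].astype(np.float32)),"z",np.median(b[:,2]),"x",np.percentile(b[:,0],[.5,99.5]))
cv2.imwrite("pics/w7.png",w["image"])
E
```

```text
score 0.59 in tool: pct [[41.4, -26.4, 157.7], [74.4, -0.7, 163.2], [104.6, 24.8, 165.3]] slope [6.00000e-03 3.00000e-03 1.62997e+02] rect ((73.03907775878906, -0.8511562347412109), (63.5853385925293, 51.98848342895508), 0.012858975678682327)
tcp [ 0.4575 -0.2333  0.2075] yaw y -97.64 open 0.04214100545375134 F [ 0.1 -0.  -1.2] g 0.0 22.7
module rect in stand ((-8.834524154663086, -0.14010238647460938), (51.989356994628906, 63.588626861572266), 89.84659576416016) z 44.657254047864306 x [-40.50007327  22.72986105]
```

View pics/w7.png

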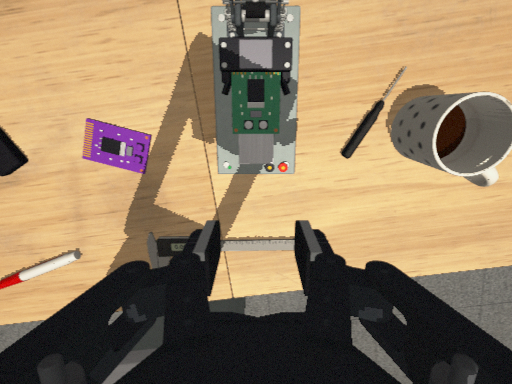

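```bash
python3 - <<'E'
from h import *
plan(st(86,0,245),down(-7.5),n=10)
E
```

```text
[17.0, 0.0, -4.1] [-0.0, 0.0, -9.01]
[16.8, 2.7, -4.1] [-0.0, 0.0, -9.01]
[16.2, 5.3, -4.1] [-0.0, 0.0, -9.01]
[15.2, 7.7, -4.1] [-0.0, 0.0, -9.01]
[13.8, 10.0, -4.1] [-0.0, 0.0, -9.01]
[12.0, 12.1, -4.1] [-0.0, 0.0, -9.01]
[10.0, 13.8, -4.1] [-0.0, 0.0, -9.01]
[7.7, 15.2, -4.1] [-0.0, 0.0, -9.01]
[5.2, 16.2, -4.1] [-0.0, 0.0, -9.01]
[2.6, 16.8, -4.1] [-0.0, 0.0, -9.01]
```

Call:
arm_command:
  deltas:
    - [[17,0,-10,0,0,-9,42],[16.8,2.7,-10,0,0,-9,42],[16.2,5.3,-10,0,0,-9,42],[15.2,7.7,-8,0,0,-9,42],[13.8,10,0,0,0,-9,42]]

```text
time_s: 23.42
eef_pos: [0.5409, -0.2436, 0.241]
orientation: [0.946, 0.323, -0.001, -0.001]
wrist_force: [-0.7, -0.3, -0.9]
opening: 0.042
grasp_force: 0.0
```

Call:
arm_command:
  deltas:
    - [[12,12,0,0,0,-9,42],[10,13.8,0,0,0,-9,42],[7.7,15.2,0,0,0,-9,42],[5.2,16.2,0,0,0,-9,42],[2.6,16.8,0,0,0,-9,42]]

```text
time_s: 24.05
eef_pos: [0.6248, -0.2548, 0.2396]
orientation: [0.751, 0.661, -0.001, -0.002]
wrist_force: [-0.4, -0.4, 0.4]
opening: 0.0415
grasp_force: 0.0
```

```bash
python3 - <<'E'
from h import *
camera("scene"); w=camera("wrist"); s=r.sense(); print(s["eef_pos"],s["time_s"])
b=w["image"].astype(int); red=(b[...,2]>100)&(b[...,1]<70)&(b[...,0]<70)
c=cloud(w,red); k=(c[:,2]>.14)&(np.hypot(c[:,0]-.627,c[:,1]+.255)<.05); c=c[k]; print(len(c),c.mean(0),np.percentile(c,[2,98],axis=0),st(88,0,171))
plan(st(88,0,154),down(-7.5),n=1)
E
```

```text
[ 0.62514193 -0.25472532  0.23942856] 24.15
473 [ 0.62594447 -0.2539511   0.17330447] [[ 0.62042634 -0.27606759  0.17024575]
 [ 0.63115687 -0.23354373  0.17524978]] [ 0.62684715 -0.2551863   0.171     ]
[-0.4, 2.1, 85.4] [-0.21, -0.09, 0.04]
```

Call:
arm_command:
  deltas:
    - [[0,1.2,30,0,0,0,42],[0,0,35,0,0,0,42],[0,0,19.5,0,0,0,42],[0,0,0,0,0,0,42],[0,0,0,0,0,0,20]]

```text
time_s: 24.78
eef_pos: [0.6266, -0.2558, 0.1597]
orientation: [0.753, 0.658, 0.0, 0.001]
wrist_force: [0.4, -0.3, 0.2]
opening: 0.0251
grasp_force: 0.0
```

Call:
arm_command:
  deltas:
    - [[0,0,0,0,0,0,4],[0,0,0,0,0,0,4],[0,0,0,0,0,0,4]]

```text
time_s: 25.15
eef_pos: [0.626, -0.2559, 0.1605]
orientation: [0.753, 0.658, -0.0, 0.001]
wrist_force: [-6.0, 1.0, 4.6]
opening: 0.0053
grasp_force: 58.8
```

```bash
python3 c.py
```

```text
{'eef_pos': [0.626, -0.2559, 0.1605], 'opening': 0.0053, 'grasp_force': 58.8147, 'wrist_force': [-6.0429, 1.0276, 4.6359], 'time_s': 25.15}
TCP in stand 87.2381037924378 -0.8228829205279252 160.4897515687598
14 radius 107.87594454527404 angle 1.6353799391245736
17 radius 110.83843160631423 angle 1.6310548295265397
19 radius 112.81452445152014 angle 1.6282976525176382
```

```bash
cat > low.py <<'E'
from h import *
import sys
s=r.sense(); a=np.radians(YAW); d=s["eef_pos"][:2]-O; x=(d@[np.cos(a),np.sin(a)])*1000; z=s["eef_pos"][2]*1000
f=lambda t:np.array([70-104.5*np.cos(t+.0959)-.8,68+104.5*np.sin(t+.0959)-10.5])
t=np.arctan2(z+10.5-68,70-x-.8)-.0959; print("angle",t,"radius",np.hypot(z+10.5-68,70-x-.8),"F",s["wrist_force"],s["opening"],s["time_s"])
ts=np.linspace(t,float(sys.argv[1]),int(sys.argv[2])+1); p=np.array([x,z])
for t in ts[1:]:
    q=f(t); print(t.round(3),"y %.1f z %.1f"%(q[0]-p[0],p[1]-q[1])); p=q
E
python3 low.py .12 15
```

```text
angle 1.648282339646552 radius 104.55745844568727 F [-6.04287749  1.02764506  4.63588963] 0.005328135463193633 25.15
1.546 y -10.6 z -1.2
1.445 y -10.6 z -0.2
1.343 y -10.6 z 0.9
1.241 y -10.5 z 1.9
1.139 y -10.2 z 3.0
1.037 y -9.9 z 4.0
0.935 y -9.4 z 5.0
0.833 y -8.8 z 5.9
0.731 y -8.2 z 6.8
0.629 y -7.5 z 7.6
0.528 y -6.6 z 8.3
0.426 y -5.8 z 8.9
0.324 y -4.8 z 9.5
0.222 y -3.8 z 9.9
0.12 y -2.8 z 10.3
```

Call:
arm_command:
  deltas:
    - [[0,-10.6,-1.2,0,0,0,4],[0,-10.6,-0.2,0,0,0,4],[0,-10.6,0.9,0,0,0,4],[0,-10.5,1.9,0,0,0,4],[0,-10.2,3,0,0,0,4]]

```text
time_s: 25.78
eef_pos: [0.5748, -0.2492, 0.1565]
orientation: [0.753, 0.658, 0.001, 0.002]
wrist_force: [2.9, -1.0, 7.6]
opening: 0.0052
grasp_force: 61.2
```

```bash
python3 low.py .12 10
```

```text
angle 1.1477837682231156 radius 104.51993506300981 F [ 2.86103177 -0.97730651  7.64817061] 0.005212080979469671 25.775
1.045 y -10.0 z 4.0
0.942 y -9.5 z 5.0
0.839 y -9.0 z 5.9
0.737 y -8.3 z 6.8
0.634 y -7.6 z 7.6
0.531 y -6.7 z 8.4
0.428 y -5.8 z 9.0
0.326 y -4.9 z 9.6
0.223 y -3.9 z 10.0
0.12 y -2.8 z 10.4
```

Tracks the circle very well.

Call:
arm_command:
  deltas:
    - [[0,-10,4,0,0,0,4],[0,-9.5,5,0,0,0,4],[0,-9,5.9,0,0,0,4],[0,-8.3,6.8,0,0,0,4],[0,-7.6,7.6,0,0,0,4]]

```text
time_s: 26.4
eef_pos: [0.5285, -0.2428, 0.124]
orientation: [0.753, 0.658, -0.001, -0.001]
wrist_force: [-1.5, -3.9, 1.5]
opening: 0.0054
grasp_force: 61.7
```

```bash
python3 low.py .14 6
```

```text
angle 0.5957369119749307 radius 104.27829802717827 F [-1.51202129 -3.93989231  1.5256003 ] 0.005394962094523939 26.4
0.52 y -5.0 z 6.2
0.444 y -4.3 z 6.6
0.368 y -3.8 z 7.0
0.292 y -3.3 z 7.2
0.216 y -2.7 z 7.5
0.14 y -2.1 z 7.6
```

Call:
arm_command:
  deltas:
    - [[0,-5,6.2,0,0,0,4],[0,-4.3,6.6,0,0,0,4],[0,-3.8,7,0,0,0,4],[0,-3.3,7.2,0,0,0,4],[0,-2.5,7,0,0,0,4]]

```text
time_s: 27.02
eef_pos: [0.5098, -0.2403, 0.0891]
orientation: [0.753, 0.658, -0.001, -0.001]
wrist_force: [-4.2, -5.4, -1.0]
opening: 0.0049
grasp_force: 63.7
```

```bash
python3 low.py .08 5
```

```text
angle 0.2121958103473489 radius 104.09939134695345 F [-4.15899068 -5.41817764 -1.0171944 ] 0.004928322940038393 27.025
0.186 y -1.2 z 2.5
0.159 y -0.7 z 2.7
0.133 y -0.7 z 2.7
0.106 y -0.6 z 2.7
0.08 y -0.5 z 2.7
```

Call:
arm_command:
  deltas:
    - [[0,-0.8,2.5,0,0,0,4],[0,-0.7,2.7,0,0,0,4],[0,-0.6,2.7,0,0,0,4],[0,-0.5,2.5,0,0,0,4],[0,0,0,0,0,0,4]]

```text
time_s: 27.65
eef_pos: [0.507, -0.2399, 0.0786]
orientation: [0.753, 0.658, -0.001, -0.001]
wrist_force: [-5.2, -5.2, 0.3]
opening: 0.0053
grasp_force: 63.7
```

```bash
python3 low.py .065 2
```

```text
angle 0.1082142399871543 radius 104.19315099462337 F [-5.19573004 -5.20985672  0.31643431] 0.005328982808049854 27.65
0.087 y -0.7 z 2.2
0.065 y -0.4 z 2.2
```

Call:
arm_command:
  deltas:
    - [[0,-0.3,1.2,0,0,0,4],[0,-0.3,1,0,0,0,4],[0,0,0,0,0,0,4]]

```text
time_s: 28.02
eef_pos: [0.5065, -0.2399, 0.0766]
orientation: [0.753, 0.658, -0.001, -0.001]
wrist_force: [-4.4, -4.9, -0.5]
opening: 0.005
grasp_force: 63.7
```

Call:
arm_command:
  deltas:
    - [[0,-0.2,0.7,0,0,0,4],[0,0,0,0,0,0,4]]

```text
time_s: 28.28
eef_pos: [0.5064, -0.2399, 0.076]
orientation: [0.753, 0.658, -0.001, -0.001]
wrist_force: [-4.8, -4.1, 0.9]
opening: 0.0052
grasp_force: 63.8
```

```bash
python3 low.py .065 2
```

```text
angle 0.08250158472190676 radius 104.25390174329695 F [-4.7876927  -4.0928031   0.85100209] 0.005235044796116833 28.275
0.074 y -0.4 z 0.9
0.065 y -0.2 z 0.9
```

Call:
arm_command:
  deltas:
    - [[0,-0.2,0.6,0,0,0,4],[0,0,0,0,0,0,4]]

```text
time_s: 28.52
eef_pos: [0.5064, -0.2399, 0.0755]
orientation: [0.753, 0.658, -0.001, -0.001]
wrist_force: [-4.8, -4.5, 1.1]
opening: 0.0054
grasp_force: 63.8
```

Call:
arm_command:
  deltas:
    - [[0,-0.1,0.4,0,0,0,4],[0,0,0,0,0,0,4]]

```text
time_s: 28.78
eef_pos: [0.5063, -0.2398, 0.0751]
orientation: [0.753, 0.658, -0.001, -0.001]
wrist_force: [-5.5, -5.6, 0.4]
opening: 0.0051
grasp_force: 63.8
```

Call:
arm_command:
  deltas:
    - [[0,-0.1,0.4,0,0,0,4],[0,0,0,0,0,0,4]]

```text
time_s: 29.02
eef_pos: [0.5062, -0.2398, 0.0748]
orientation: [0.753, 0.658, -0.001, -0.001]
wrist_force: [-5.4, -4.9, 1.0]
opening: 0.0049
grasp_force: 63.8
```

Call:
arm_command:
  deltas:
    - [[0,-0.1,0.4,0,0,0,4],[0,0,0,0,0,0,4]]

```text
time_s: 29.28
eef_pos: [0.5061, -0.2398, 0.0744]
orientation: [0.753, 0.658, -0.001, -0.001]
wrist_force: [-4.9, -4.8, 1.3]
opening: 0.0052
grasp_force: 63.8
```

Call:
arm_command:
  deltas:
    - [[0,0,0.4,0,0,0,4],[0,0,0,0,0,0,4]]

```text
time_s: 29.52
eef_pos: [0.5059, -0.2396, 0.0734]
orientation: [0.753, 0.658, -0.001, -0.001]
wrist_force: [-2.5, -5.2, -3.4]
opening: 0.0052
grasp_force: 64.6
```

Call:
arm_command:
  deltas:
    - [[0,0,0.4,0,0,0,4],[0,0,0,0,0,0,4]]

```text
time_s: 29.78
eef_pos: [0.5058, -0.2396, 0.0728]
orientation: [0.753, 0.658, -0.001, -0.001]
wrist_force: [-2.9, -5.2, -3.4]
opening: 0.0054
grasp_force: 64.6
```

Call:
arm_command:
  deltas:
    - [[0,0,0.4,0,0,0,4],[0,0,0,0,0,0,4]]

```text
time_s: 30.02
eef_pos: [0.5057, -0.2396, 0.0724]
orientation: [0.753, 0.658, -0.001, -0.001]
wrist_force: [-3.6, -5.7, -3.1]
opening: 0.0053
grasp_force: 64.6
```

```bash
python3 low.py .065 1; python3 - <<'E'
from h import *
w=camera("wrist")
cv2.imwrite("pics/w8.png",cv2.resize(w["image"][110:330,130:400],None,fx=2.2,fy=2.2,interpolation=cv2.INTER_CUBIC))
b=w["image"].astype(int); red=(b[...,2]>100)&(b[...,1]<70)&(b[...,0]<70)
c=cloud(w,red); k=(c[:,2]>.05)&(np.hypot(c[:,0]-.506,c[:,1]+.24)<.05); c=c[k]; print(len(c),np.percentile(c,[5,50,95,99],axis=0))
E
```

```text
angle 0.04716208669140405 radius 104.42138342020625 F [-3.55776518 -5.71680163 -3.08224929] 0.005273878658014233 30.025
0.065 y 0.2 z -1.9
944 [[ 0.50266718 -0.25739318  0.08683793]
 [ 0.50624532 -0.23444151  0.08872241]
 [ 0.5109098  -0.21790011  0.09398403]
 [ 0.51193597 -0.21698625  0.10025309]]
```

View pics/w8.png

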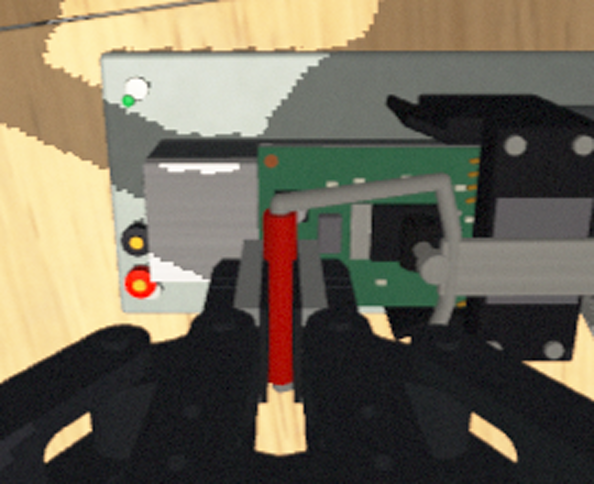

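Call:
arm_command:
  deltas:
    - [[0,0,0.5,0,0,0,4],[0,0,0,0,0,0,4]]

```text
time_s: 30.32
eef_pos: [0.5056, -0.2395, 0.0718]
orientation: [0.753, 0.658, -0.001, -0.001]
wrist_force: [-3.2, -5.1, -3.9]
opening: 0.0053
grasp_force: 64.7
```

Call:
arm_command:
  deltas:
    - [[0,0,0.5,0,0,0,4],[0,0,0,0,0,0,4]]

```text
time_s: 30.58
eef_pos: [0.5055, -0.2395, 0.0714]
orientation: [0.753, 0.658, -0.001, -0.001]
wrist_force: [-3.6, -4.8, -2.9]
opening: 0.0051
grasp_force: 64.7
```

Call:
arm_command:
  deltas:
    - [[0,0,0.5,0,0,0,4],[0,0,0,0,0,0,4]]

```text
time_s: 30.82
eef_pos: [0.5056, -0.2396, 0.0712]
orientation: [0.753, 0.658, -0.001, -0.001]
wrist_force: [-5.3, -4.9, -0.5]
opening: 0.0054
grasp_force: 65.0
```

Call:
arm_command:
  deltas:
    - [[0,0,0.5,0,0,0,4],[0,0,0,0,0,0,4]]

```text
time_s: 31.08
eef_pos: [0.5055, -0.2396, 0.0711]
orientation: [0.753, 0.658, -0.001, -0.001]
wrist_force: [-7.5, -3.0, 3.3]
opening: 0.0056
grasp_force: 65.3
```

```bash
python3 - <<'E'
from h import *
for i in range(3):
    w=camera("wrist"); b=w["image"].astype(int); red=(b[...,2]>100)&(b[...,1]<70)&(b[...,0]<70)
    c=cloud(w,red); k=(c[:,2]>.05)&(np.hypot(c[:,0]-.506,c[:,1]+.24)<.05); c=c[k]; print(len(c),np.percentile(c,[5,50,95],axis=0).round(4).tolist())
print(r.sense()["wrist_force"])
E
```

```text
944 [[0.5025, -0.2574, 0.0858], [0.5061, -0.2344, 0.0875], [0.5108, -0.2179, 0.0928]]
945 [[0.5025, -0.2573, 0.0857], [0.5061, -0.2343, 0.0875], [0.5107, -0.218, 0.0931]]
941 [[0.5025, -0.2574, 0.0857], [0.506, -0.2345, 0.0875], [0.5108, -0.2179, 0.093]]
[-6.0227787  -2.802364    2.67849868]
```

Call:
arm_command:
  deltas:
    - [[0,0,0,0,0,0,15],[0,0,0,0,0,0,30],[0,0,0,0,0,0,30],[0,0,-10,0,0,0,30],[0,0,-30,0,0,0,30]]

```text
time_s: 31.85
eef_pos: [0.5062, -0.2388, 0.1113]
orientation: [0.753, 0.658, -0.001, -0.002]
wrist_force: [0.3, -0.3, -0.1]
opening: 0.03
grasp_force: 0.0
```

Call:
arm_command:
  deltas:
    - [[0,0,-50,0,0,0,30],[0,-20,-50,0,0,0,30],[0,-20,-20,0,0,0,30],[0,0,0,0,0,0,30],[0,0,0,0,0,0,30]]

```text
time_s: 32.48
eef_pos: [0.4678, -0.2341, 0.2315]
orientation: [0.753, 0.658, 0.0, -0.0]
wrist_force: [0.5, -1.0, 0.7]
opening: 0.03
grasp_force: 0.0
```

```bash
python3 - <<'E'
from h import *
w=camera("wrist"); print(r.sense()["eef_pos"],r.sense()["wrist_force"]); b=w["image"].astype(int); red=(b[...,2]>100)&(b[...,1]<70)&(b[...,0]<70)
c=cloud(w,red); k=(c[:,2]>.05)&(np.hypot(c[:,0]-.506,c[:,1]+.24)<.05); c=c[k]; print(len(c),np.percentile(c,[5,50,95],axis=0).round(4).tolist())
cv2.imwrite("pics/w9.png",cv2.resize(w["image"][60:280,130:400],None,fx=2.2,fy=2.2,interpolation=cv2.INTER_CUBIC))
E
```

```text
[ 0.4676305  -0.23392979  0.23082723] [ 0.36730864 -0.07150837  0.44587936]
270 [[0.5012, -0.2582, 0.0851], [0.5055, -0.2379, 0.0874], [0.5106, -0.2195, 0.0887]]
```

View pics/w9.png

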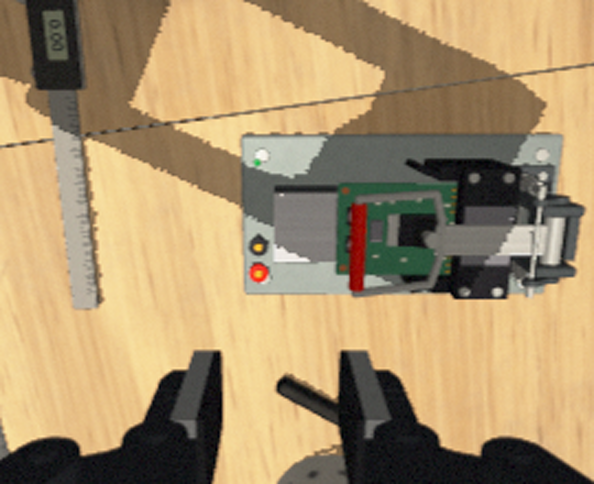

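The clip rests on the module: its bar sits about 7 mm above the empty-stand height, near 0.065 rad. The module is seated straight under the roof and the gripper is clear, so I'm handing in.

```bash
python3 -c "
from bench import ticket
print(ticket.close_job())"
```

```text
the job is handed in; nothing more can be done
None
```

The job is handed in (no verdict came back): the clip was lifted and stayed up, the module is seated against the stop (felt as about a 6 N rise in push), and the clip was lowered by its bar onto the module and released; nothing else was touched.

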